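# Set the board guide's clearance with a feeler

### The arm

A 6-joint arm with a two-finger parallel gripper is mounted at the origin on a cart in front of the work surface, level with it; the furniture and walls round the work are solid. World frame = base frame: x ahead of the robot, y to its left, z up, the work surface at z = 0. Lengths are in m, angles in rad, forces in N, time in s.
With the tool pointing down it reaches from about 0.425 to 0.925 m from the base axis. Payload 12.5 kg.
Tool frame: the origin (TCP) lies midway between the tips of the shut fingers; the grasp point (between the pads) lies 19 mm behind it; z points along the fingers, y is the line along which they close (so a half turn about z gives the same grasp; the last joint's range is limited). The gripper opens to 85 mm and grips with 20 to 120 N. Pads are 22 mm wide; open, the fingers measure 114 mm over their backs; the gripper's body (76 mm by 85 mm) begins 54 mm behind the grasp point. The pads swing forward as they close: fully open they stand 13 mm farther back than shut.
Start: joints at [1.229, 0.491, 1.559, -0, 1.092, -0.106], TCP at [0.146, 0.608, 0.231] pointing down, gripper open.
Joint ranges: [-3.1, 3.1], [-0.84, 2.19], [0.05, 2.79], [-1.13, 4.28], [0.06, 2.93], [-2.69, 2.69]. Speed limits (rad/s): [2.22, 2.22, 2.79, 3.14, 3.14, 3.14].

### API

Orientations are given as a unit quaternion [x, y, z, w].
In Python, from plant import env gives the robot as it stands.
- The arm moves only by the tool jog_arm, never from a script. Its argument "series" is a list of rows, each a list of 4 numbers: the shift along the tool's x, y, z in mm, then the turn about the tool's z in rad. A call has 1 to 8 rows; each row is the pose to reach, as a shift and turn from the pose commanded when the call began, along the tool's axes at that moment; what a row does not reach only later rows make up. A row lasts 1/12 s, in which the tool goes at most 41.7 mm and 7.16 degrees, less where a joint would pass 70% of its speed; a pose out of reach is approached as far as the arm can. A call with a gripper value outside its range is refused whole. "claw" is the closure, from 0 (fully open) to 1 (shut), set as the call begins (left out, the last holds). The fingers move at their own pace and stop on an object; "newtons" is the grip in N (left out, the last holds). Time passes only in rows, so rows that repeat a pose let the fingers close. It gives the time, the measured TCP pose, the force, the opening and the grip force at its end, in the units of the state.
- env.read_state(): the state, without advancing time (a new reading comes with each control period).
- env.read_camera(name): name is "side" or "top"; returns a dict with "color" (384x512x3 uint8, red, green, blue), "fx", "fy", "cx", "cy" (pixels), "T" (4x4, takes a point from camera to world coordinates). Camera axes: x right, y down, z forward; pixel columns grow to the right and rows downward; lengths in m; the calibration is good to about 2 mm. A picture is of the moment at which its call begins. There is no depth.
- env.hand_in(): hands the job in; it is judged then, once.
Trained networks look in a picture, given as the dict that the camera call returned (one of the last four; its "shot" number tells which), for a name from the list of things; names that differ only in an ending like _2 or _b are one class to them, and where a whole thing is asked for, a point or a joint stands for the part that bears it (a point fixed in the world has none). Each returns a list of dicts, best first, with "conf" (0 to 1); they miss things now and then, are a little off and sometimes report something else, mostly with a low value. They report only what shows in the picture. A call takes as long as a camera call. They do not tell look-alikes from the thing itself.
- env.masks_of(picture, thing): "pixels" (384x512 bool, what is visible of it) and "position" ([column, row] in pixels, amid what is visible of it).
The state is a dict: "time_s": time; "joint_pos": joint angles; "qd": joint speeds; "joint_torque": joint torques, N m; "tcp_pos": TCP position; "orientation": TCP orientation; "force": force on the tool from outside, world axes, zero at the start; "ft_torque": the same for the moment, N m; "opening": opening from 0.0 (shut) to 1.0 (fully open); "grip_force": force on a finger pad.
Only numpy, scipy, OpenCV 4.12 (cv2) and the standard library are available. Lean on these libraries where they do the work, as an engineer would, in place of code of your own. Each camera call takes 0.05 s, during which the arm holds its last target. There are 200 camera calls.

### The job

Set the clearance of the board guide with the feeler blade. Take the feeler from its stand, slide it down between the two rails to the floor of the gap, then gently push the sliding rail by its red post until it just nips the blade, and let go of the post. Take the feeler again and draw it slowly straight up, so that a light drag is felt; put it back upright in its stand, leave the rail closed as set, and leave the other things on the bench alone.

Things in the scene. Friction and masses are not known exactly. Their poses are not given: they have to be found in the camera images.
- board_guide: Board guide fixed to the bench: aluminium base 110 x 150 x 10 mm (x, y, z) with a steel fixed rail on its +y side (90 mm along x, 20 mm along y, from 10 to 40 mm up) and a slideway on its -y side. Origin: centre of the underside, z up. The gap runs along x; the fixed rail's face of the gap lies at y = +25 mm and looks to -y.
- fixed_rail: Fixed rail of the board guide, a steel bar 90 mm along the guide's x, 20 mm along y, 30 mm high. Origin: middle of the lower edge of its gap face, on the gap floor, at x = 0, y = 25 mm, z = 10 mm of the guide; axes of the guide.
- sliding_rail: Sliding rail, 82 mm along the guide's x, 30 mm high. Slides along the guide's y (+y closes the gap), rubs with about 8 N, stays where left. Its gap face is a brass strip, sprung at 20 N/mm and shimmed 0 to 3 mm proud of this origin, unlike each time. Origin: lower edge of the unshimmed face, on the gap floor; axes of the guide; at the start 11 to 15 mm from the fixed rail's face in y.
- red_post (a point): Point in the red post on the sliding rail, 60 mm over the bench, 45 mm to -y of the sliding rail's origin. The post is 20 mm along the guide's x, 14 mm along y, from 30 to 75 mm over the bench. Take it across its 20 mm and push it towards the guide's +y.
- gap_floor (a point): On the floor of the gap (10 mm over the bench), where the middle of the feeler's lower edge stands when the blade lies flat on the fixed rail; axes of the guide.
- feeler: Feeler: steel blade 50 mm wide (x), 5 mm thick (y), 52 mm high (z); yellow grip above, 40 mm wide, 12 mm thick, from 51 to 83 mm up; 0.15 kg. Origin: middle of the lower edge. Starts upright in the stand; either way round does. Held across its 40 mm it is not pushed at the rails. Nip of 2 to 8 N is right and drags with about that force; over 20 N from a rail bruises the blade.
- feeler_stand: Black stand fixed to the bench, 80 x 60 x 31 mm, with an upright slot open at the top, 60 mm along its x and 9 mm along its y, floor 6 mm over the bench. Origin: centre of the underside.
- caliper: digital caliper lying flat, 153 mm long; leave alone
- side_cutters: blue side cutters lying flat, 152 mm; leave alone
- board_green: green circuit board, 46 x 72 mm; leave alone
- black_tape: roll of black tape, 67 mm across; leave alone
- flux_jar: white jar with green lid, 44 mm across; leave alone
- cell: green lithium cell lying, 64 mm long; leave alone
- solder_reel: blue reel of solder, 49 mm across, 30 mm high; leave alone
There are look-alikes about, which are no part of the job. What is meant by the feeler is not orange, and is the larger of those in its own colour.

How it is judged:
On the way, in this order (a step that is already met when the one before it is completed fails the run):
1. the feeler stands on the floor of the gap between the rails (z of feeler in the frame of gap_floor between -0.003 and 0.003 m and x of feeler in the frame of board_guide between -0.02 and 0.02 m and y of feeler in the frame of board_guide between 0.008 and 0.027 m and angle between feeler's own z axis and vertical below 0.45 rad), for 0.2 s.
2. both rails nip the blade lightly (1.5 to 12 N) and the rail and feeler are let go (all of step 1 and contact force between feeler and sliding_rail between 1.5 and 12 N and contact force between feeler and fixed_rail above 1.5 N and contact force between the fingers and sliding_rail below 0.2 N and contact force between the fingers and feeler below 0.2 N), for 0.2 s.
3. the feeler is drawn up through the gap (8 to 26 mm over its floor) with drag on both rails (1.5 to 12 N) (contact force between feeler and sliding_rail between 1.5 and 12 N and contact force between feeler and fixed_rail above 1.5 N and z of feeler in the frame of gap_floor between 0.008 and 0.026 m and contact force between the fingers and feeler above 1 N and contact force between the fingers and sliding_rail below 0.2 N and linear speed of feeler below 0.08 m/s), for 0.15 s.
At the end, for the whole second after the job is handed in: the sliding rail is left closed as set (its origin 4.2 to 8.2 mm from the fixed rail's face, by its shim), the feeler stands at rest in the slot of its stand, on its floor within 4 mm and upright within 0.35 rad, and the gripper touches nothing (y of sliding_rail in the frame of board_guide between 0.0168 and 0.0208 m and x of feeler in the frame of feeler_stand between -0.006 and 0.006 m and y of feeler in the frame of feeler_stand between -0.006 and 0.006 m and z of feeler in the frame of feeler_stand below 0.01 m and angle between feeler's own z axis and vertical below 0.35 rad and linear speed of feeler below 0.02 m/s and contact force between the fingers and anything else below 0.2 N).
It fails at once if a rail presses the blade with more than 20 N (contact force between feeler and sliding_rail above 20 N or contact force between feeler and fixed_rail above 20 N).
It fails at once if another thing on the bench is moved by more than 15 mm (distance of any of caliper, side_cutters, board_green, black_tape, flux_jar, cell, solder_reel from where it was at the start of the episode above 0.015 m).
It also fails if it takes over 72 s, if anything falls off the work surface, if the arm or the gripper's body presses on something with over 40 N, if the wrist force passes 120 N, or if a joint passes its speed limit or range.

## Working session

There is one attempt and no reset: what is moved stays moved. The work goes in short steps, Python scripts to look and compute and a tool call to move; the robot and the scene stay as the last step left them, time stands still between calls to the robot, and variables do not carry over. Pictures are saved under pics/ and viewed, at most 12 in all, crops included, and the job is handed in when it is done.

Besides the shell and the picture viewer there is one more tool, called after "Emit:" as a command line: name --pt "numbers of a row" for each row, then --argument value for the rest. jog_arm: Moves the arm, as the interface text tells. Its arguments: {"type":"object","properties":{"series":{"type":"array","items":{"type":"array","items":{"type":"number"}}},"claw":{"type":"number"},"newtons":{"type":"number"}},"required":["series"]}

```bash
ls; mkdir -p pics; cat > h.py <<'E'
import numpy as np, cv2
from plant import env
def save(p,n): cv2.imwrite(n,p["color"][...,::-1])
def ray(p,uv):
    T=np.array(p["T"]); d=T[:3,:3]@np.array([(uv[0]-p["cx"])/p["fx"],(uv[1]-p["cy"])/p["fy"],1]); return T[:3,3],d
def atz(p,uv,z):
    o,d=ray(p,uv); return o+d*(z-o[2])/d[2]
def proj(p,X):
    T=np.array(p["T"]); c=T[:3,:3].T@(np.array(X)-T[:3,3]); return np.array([p["fx"]*c[0]/c[2]+p["cx"],p["fy"]*c[1]/c[2]+p["cy"]])
E
python3 - <<'E'
from h import *
ps={n:env.read_camera(n) for n in("top","side")}
cv2.imwrite("pics/a.png",cv2.resize(ps["top"]["color"][...,::-1],(800,600)));cv2.imwrite("pics/b.png",cv2.resize(ps["side"]["color"][...,::-1],(800,600)))
for n,p in ps.items():
    print(n,np.round(p["T"],3).tolist(),p["fx"])
    for t in("feeler","feeler_stand","board_guide","fixed_rail","sliding_rail"):
        for m in env.masks_of(p,t):
            r=cv2.minAreaRect(np.argwhere(m["pixels"])[:,::-1].astype(np.float32))
            print(t,round(m["conf"],2),np.round(m["position"]),np.round(r[0]),np.round(r[1]),round(r[2]),np.round(atz(p,m["position"],0.03),3))
E
```

```text
pics
top [[0.008, -0.993, 0.115, 0.48], [-1.0, -0.004, 0.028, -0.01], [-0.027, -0.115, -0.993, 0.903], [0.0, 0.0, 0.0, 1.0]] 352.96366522990144
feeler 0.61 [303. 228.] [303. 229.] [22.  7.] 60 [ 0.491 -0.104  0.03 ]
feeler 0.54 [143. 138.] [146. 138.] [26. 25.] 45 [0.716 0.303 0.03 ]
feeler 0.39 [257. 211.] [259. 209.] [19.  5.] 69 [0.53  0.009 0.03 ]
feeler_stand 0.8 [258. 213.] [259. 211.] [33. 25.] 68 [0.525 0.008 0.03 ]
board_guide 0.65 [356. 207.] [356. 205.] [63. 45.] 10 [ 0.542 -0.233  0.03 ]
board_guide 0.58 [363. 205.] [366. 205.] [29. 34.] 9 [ 0.547 -0.252  0.03 ]
fixed_rail 0.72 [345. 204.] [344. 201.] [11. 37.] 9 [ 0.549 -0.209  0.03 ]
sliding_rail 0.72 [362. 203.] [365. 205.] [29. 33.] 13 [ 0.553 -0.248  0.03 ]
side [[0.985, -0.061, 0.158, 0.356], [-0.168, -0.48, 0.861, -1.089], [0.023, -0.875, -0.484, 0.67], [0.0, 0.0, 0.0, 1.0]] 411.62030158740066
feeler 0.71 [230. 217.] [228. 213.] [28. 14.] 90 [ 0.487 -0.107  0.03 ]
feeler 0.7 [208. 205.] [206. 202.] [15.  9.] 90 [ 0.432 -0.033  0.03 ]
feeler 0.68 [239. 189.] [238. 189.] [18. 13.] 90 [0.536 0.051 0.03 ]
feeler_stand 0.56 [245. 199.] [240. 203.] [17. 29.] 87 [ 0.546 -0.017  0.03 ]
board_guide 0.59 [262. 252.] [260. 252.] [41. 43.] 90 [ 0.544 -0.281  0.03 ]
sliding_rail 0.71 [261. 247.] [260. 248.] [23. 31.] 90 [ 0.547 -0.26   0.03 ]
sliding_rail 0.48 [240. 189.] [240. 190.] [19. 13.] 90 [0.538 0.048 0.03 ]
```

View pics/a.png

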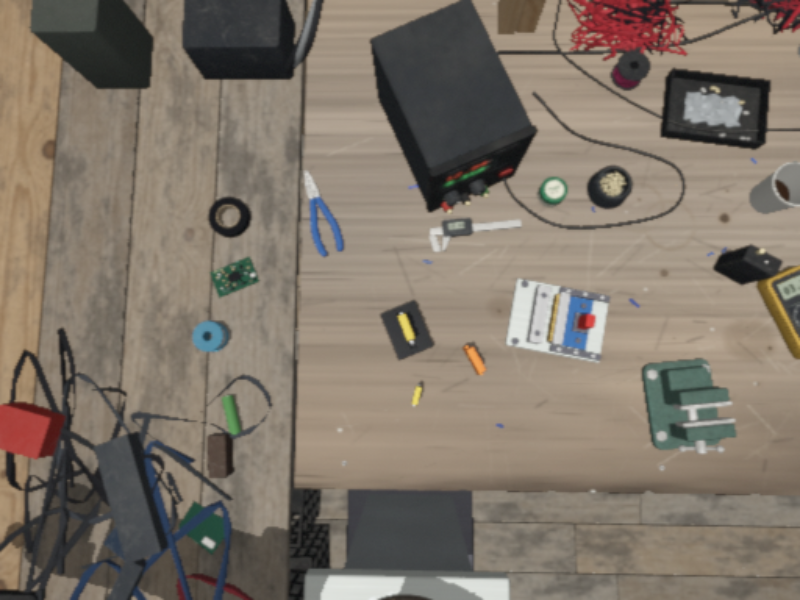

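View pics/b.png

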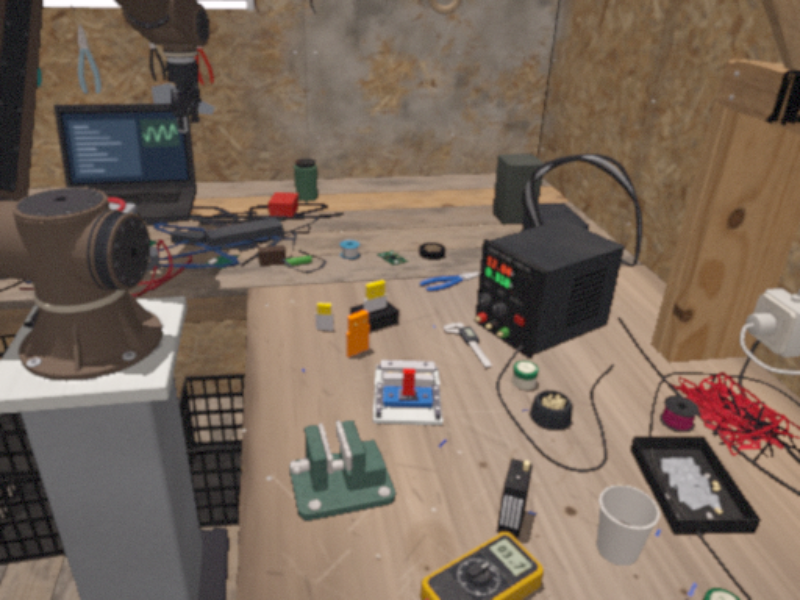

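The top view shows the yellow feeler in the black stand at about (405,328) of 800x600, and the guide at (558,320) with its red post at (586,321). A small yellow decoy is at (418,393) and an orange one at (475,358).

```bash
python3 - <<'E'
from h import *
p=env.read_camera("top"); np.save("top0.npy",p["color"])
c=p["color"][170:240,235:395,::-1]
cv2.imwrite("pics/c.png",cv2.resize(c,None,fx=5,fy=5,interpolation=cv2.INTER_CUBIC))
s=env.read_camera("side");c=s["color"][175:275,195:295,::-1]
cv2.imwrite("pics/d.png",cv2.resize(c,None,fx=6,fy=6,interpolation=cv2.INTER_CUBIC))
print(p["cx"],p["cy"],s["cx"],s["cy"])
hsv=cv2.cvtColor(p["color"],cv2.COLOR_RGB2HSV)
for n,lo,hi,z in(("yel",(22,120,100),(35,255,255),.083),("red",(0,170,90),(6,255,255),.075),("blue",(100,120,60),(120,255,255),.04)):
    m=cv2.inRange(hsv,lo,hi); k,l,st,ce=cv2.connectedComponentsWithStats(m)
    for i in range(1,k):
        if st[i,4]>15 and 230<ce[i][0]<400 and 180<ce[i][1]<260:
            r=cv2.minAreaRect(np.argwhere(l==i)[:,::-1].astype(np.float32)); print(n,st[i],ce[i],r,atz(p,ce[i],z))
E
```

```text
254.9760605771112 190.61235450665183 247.7240135790487 188.36900286472442
yel [254 201  12  17 106] [259.61320755 208.96226415] ((259.634033203125, 208.94847106933594), (17.015607833862305, 6.246235370635986), 68.96248626708984) [0.53227875 0.00175848 0.083     ]
yel [264 248   6  11  38] [266.57894737 252.5       ] ((266.558837890625, 252.7647247314453), (3.395498752593994, 10.429031372070312), 14.03624439239502) [ 0.43253257 -0.01480588  0.083     ]
red [371 202   9   8  60] [374.7        205.46666667] ((375.0, 205.5), (7.0, 8.0), 90.0) [ 0.54249792 -0.2662599   0.075     ]
blue [361 190  18  33 276] [368.19927536 206.08333333] ((369.2379150390625, 206.13807678222656), (13.468689918518066, 31.40061378479004), 9.090277671813965) [ 0.54354203 -0.2613867   0.04      ]
```

View pics/c.png

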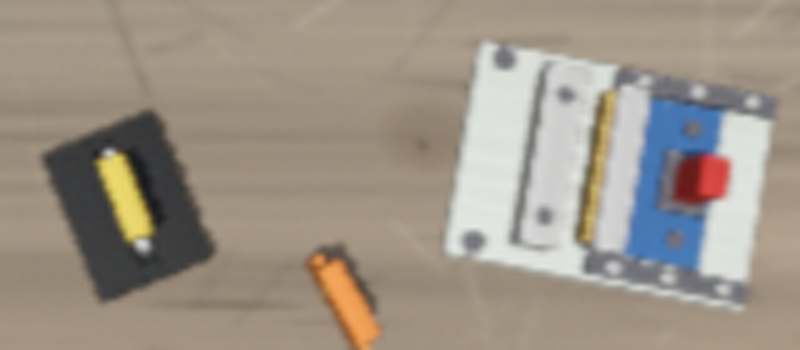

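View pics/d.png

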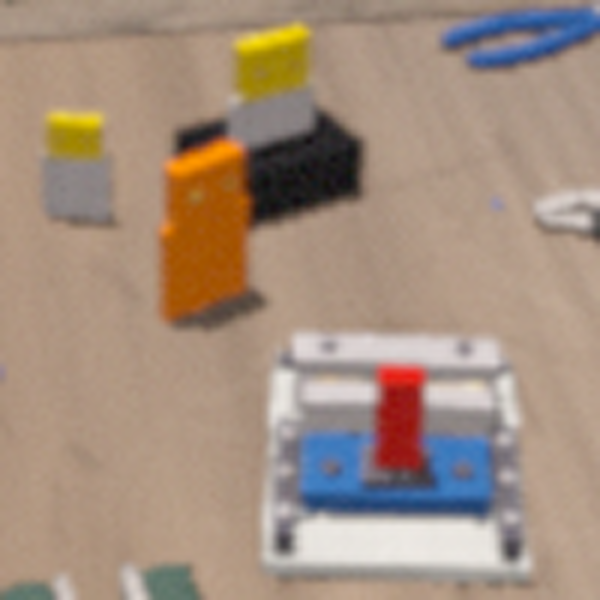

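The top crop shows the guide base corners near (482,40), (446,252), (745,308) and (775,100). The fixed rail is left of the brass strip, and the stand corners are (42,155), (155,110), (215,255) and (102,300). The side crop agrees: upright yellow feeler in the stand, with the red post towards the camera.

```bash
python3 - <<'E'
from h import *
p=env.read_camera("top"); s=env.read_camera("side")
g=lambda L,z:np.array([atz(p,(235+(a+.5)/5-.5,170+(b+.5)/5-.5),z)[:2] for a,b in L])
B=g([(482,40),(446,252),(745,308),(775,100)],.010); print("base",B.round(4).tolist(),B.mean(0),[np.linalg.norm(B[i]-B[i-1]).round(4) for i in range(4)])
for e in(B[0]-B[1],B[3]-B[2]): print("yaw x",np.arctan2(e[1],e[0]))
for e in(B[0]-B[3],B[1]-B[2]): print("yaw y",np.arctan2(-e[0],e[1]))
F=g([(548,62),(592,70),(558,246),(517,243)],.04);print("fr",F.round(4).tolist(),F.mean(0))
S=g([(42,155),(155,110),(215,255),(102,300)],.031);print("st",S.round(4).tolist(),S.mean(0),[np.linalg.norm(S[i]-S[i-1]).round(4) for i in range(4)])
for e in(S[0]-S[3],S[1]-S[2]): print("yaw st",np.arctan2(e[1],e[0]))
Y=g([(98,158),(118,150),(156,232),(133,243)],.083);print("grip",Y.round(4).tolist(),Y.mean(0))
R=g([(704,154),(729,157),(724,198),(700,200)],.075);print("post",R.round(4).tolist(),R.mean(0))
# side view of same
q=lambda L,z:np.array([atz(s,(195+(a+.5)/6-.5,175+(b+.5)/6-.5),z)[:2] for a,b in L])
print("side fr",q([(283,340),(497,337)],.04).round(4).tolist(), "side post top",q([(380,367),(424,367)],.075).round(4).tolist())
print("side grip",q([(235,45),(305,26),(311,38),(240,56)],.083).round(4).tolist(),"base",q([(265,575),(530,573)],.01).round(4).tolist())
st=env.read_state(); print(st["tcp_pos"],st["orientation"],st["time_s"])
E
```

```text
base [[0.6178, -0.1784], [0.5101, -0.1585], [0.4833, -0.3063], [0.5877, -0.3249]] [ 0.54973401 -0.24203185] [np.float64(0.1496), np.float64(0.1095), np.float64(0.1502), np.float64(0.1061)]
yaw x -0.18202530783562382
yaw x -0.17579430417137334
yaw y -0.20270815165192801
yaw y -0.17957053483189245
fr [[0.6024, -0.2047], [0.5985, -0.2261], [0.5124, -0.2076], [0.5137, -0.1879]] [ 0.55674647 -0.20657046]
st [[0.5561, 0.0439], [0.5789, -0.0121], [0.5072, -0.0419], [0.4848, 0.0135]] [0.53173173 0.0008438 ] [np.float64(0.0775), np.float64(0.0604), np.float64(0.0776), np.float64(0.0598)]
yaw st 0.4021175789389966
yaw st 0.3940734999663669
grip [[0.5503, 0.0145], [0.5541, 0.0052], [0.516, -0.0127], [0.5109, -0.002]] [0.53283451 0.0012359 ]
post [[0.5544, -0.2682], [0.553, -0.2798], [0.5339, -0.2768], [0.5329, -0.2657]] [ 0.54352003 -0.27264269]
side fr [[0.5066, -0.1973], [0.6016, -0.2079]] side post top [[0.5349, -0.2714], [0.5529, -0.2738]]
side grip [[0.5126, 0.0009], [0.5511, 0.0169], [0.552, 0.0036], [0.5135, -0.011]] base [[0.4807, -0.3178], [0.5879, -0.3318]]
[0.14597779 0.60772178 0.2313365 ] [1.17622735e-01 9.93058351e-01 5.86848579e-05 3.62040215e-06] 0.8
```

```bash
cat >> h.py <<'E'
from scipy.spatial.transform import Rotation as Ro
GC=np.array([.550,-.242]); GY=-.182; SC=np.array([.5322,.0012]); SY=.398
def gd(x,y): c,s=np.cos(GY),np.sin(GY); return GC+[c*x-s*y,s*x+c*y]
def togd(w): c,s=np.cos(GY),np.sin(GY); d=np.array(w)[:2]-GC; return np.array([c*d[0]+s*d[1],-s*d[0]+c*d[1]])
def go(xy,z,yaw):
    s=env.read_state(); R=Ro.from_quat(s["orientation"]).as_matrix()
    d=R.T@(np.r_[xy,z]-s["tcp_pos"])*1000; y=np.arctan2(R[1,1],R[0,1])
    t=(y-yaw+np.pi/2)%np.pi-np.pi/2
    print("t",s["time_s"],"shift",d.round(2),"turn",round(t,4),"open",s["opening"],"F",np.round(s["force"],2),"grip",s["grip_force"],"j",np.round(s["joint_pos"],2))
E
python3 -c "
from h import *
go(SC,.2,SY)"
```

```text
t 0.8 shift [-517.23 -499.52   31.27] turn 0.937 open 1.0021691621223918 F [-0.01 -0.52 -0.47] grip 0.0 j [ 1.23  0.49  1.56  0.    1.09 -0.11]
```

Emit:
jog_arm --pt "-258 -250 0 0" --pt "-258 -250 0 0" --pt "-258 -250 0 0" --pt "-258 -250 0 0" --pt "-258 -250 0 0" --pt "-258 -250 0 0" --pt "-258 -250 0 0" --pt "-258 -250 0 0" --claw 0 --newtons 40

```text
time_s: 1.47
tcp_pos: [0.3252, 0.3245, 0.2316]
orientation: [0.117, 0.993, 0.0, 0.0]
force: [1.8, 0.3, -0.1]
opening: 1.001
grip_force: 0.0
```

Emit:
jog_arm --pt "-277 -267 31 0.937" --pt "-277 -267 31 0.937" --pt "-277 -267 31 0.937" --pt "-277 -267 31 0.937" --pt "-277 -267 31 0.937" --pt "-277 -267 31 0.937" --pt "-277 -267 31 0.937" --pt "-277 -267 31 0.937"

```text
time_s: 2.13
tcp_pos: [0.5041, 0.0441, 0.2045]
orientation: [0.556, 0.831, 0.0, 0.0]
force: [0.3, 1.6, 0.4]
opening: 0.997
grip_force: 0.0
```

```bash
python3 -c "
from h import *
go(SC,.054,SY)"
```

```text
t 2.1333 shift [-50.32   9.59 150.54] turn -0.0073 open 0.997296499372823 F [0.33 1.58 0.39] grip 0.0 j [-0.04  0.36  1.88  0.    0.91 -0.43]
```

Emit:
jog_arm --pt "-50.3 9.6 75 -0.007" --pt "-50.3 9.6 75 -0.007" --pt "-50.3 9.6 75 -0.007" --pt "-50.3 9.6 75 -0.007"

```text
time_s: 2.47
tcp_pos: [0.5312, 0.0025, 0.1275]
orientation: [0.551, 0.834, -0.001, -0.002]
force: [-0.1, -0.6, 1.1]
opening: 0.998
grip_force: 0.0
```

```bash
python3 - <<'E'
from h import *
go(SC,.054,SY)
p=env.read_camera("side"); c=p["color"][120:270,150:350,::-1]; cv2.imwrite("pics/e.png",cv2.resize(c,None,fx=4,fy=4,interpolation=cv2.INTER_CUBIC))
E
```

```text
t 2.4667 shift [-1.77  0.67 73.46] turn 0.0049 open 0.998262736437425 F [-0.08 -0.56  1.11] grip 0.0 j [-0.12  0.5   1.89  0.    0.75 -0.52]
```

View pics/e.png

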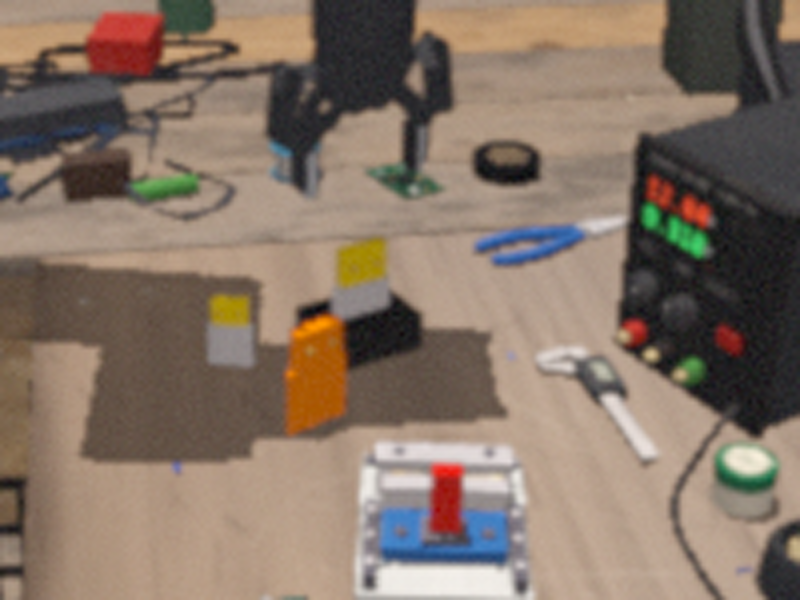

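The side view shows the open fingers centred over the yellow feeler (about (360,265)) and clear of the orange decoy.

Emit:
jog_arm --pt "0 0 25 0" --pt "0 0 50 0" --pt "0 0 71 0" --pt "0 0 71 0" --pt "0 0 71 0" --pt "0 0 71 0"

```text
time_s: 3.02
tcp_pos: [0.5323, 0.0041, 0.0605]
orientation: [0.55, 0.835, 0.001, 0.001]
force: [-0.1, -0.7, -0.4]
opening: 0.998
grip_force: 0.0
```

```bash
python3 -c "
from h import *
go(SC,.054,SY)"
```

```text
t 3.0167 shift [-2.65 -1.29  6.51] turn 0.0079 open 0.9980140357984771 F [-0.13 -0.7  -0.36] grip 0.0 j [-0.12  0.6   1.94  0.    0.59 -0.52]
```

Emit:
jog_arm --pt "-2.5 -1.3 6.0 0.008" --pt "-2.5 -1.3 6.0 0.008" --pt "-2.5 -1.3 6.0 0.008"

```text
time_s: 3.27
tcp_pos: [0.5316, 0.0006, 0.0531]
orientation: [0.554, 0.833, 0.0, 0.0]
force: [-1.1, -0.6, 0.3]
opening: 1.001
grip_force: 0.0
```

Emit:
jog_arm --pt "0 0 0 0" --pt "0 0 0 0" --pt "0 0 0 0" --pt "0 0 0 0" --pt "0 0 0 0" --pt "0 0 0 0" --claw 1 --newtons 30

```text
time_s: 3.77
tcp_pos: [0.5318, 0.0007, 0.0531]
orientation: [0.554, 0.833, 0.0, 0.0]
force: [-1.3, -0.7, 7.4]
opening: 0.539
grip_force: 29.6
```

```bash
python3 -c "
from h import *
go(SC,.054,SY)"
```

```text
t 3.7667 shift [ 0.34  0.61 -0.92] turn -0.0009 open 0.5391516940802711 F [-1.34 -0.66  7.38] grip 29.561975605320185 j [-0.12  0.62  1.95  0.    0.58 -0.52]
```

Emit:
jog_arm --pt "0 0 -15 0" --pt "0 0 -30 0" --pt "0 0 -60 0" --pt "0 0 -95 0" --pt "0 0 -120 0" --pt "0 0 -120 0" --pt "0 0 -120 0"

```text
time_s: 4.35
tcp_pos: [0.5316, 0.0007, 0.1734]
orientation: [0.554, 0.833, 0.001, 0.001]
force: [-0.2, -0.1, -1.9]
opening: 0.532
grip_force: 30.9
```

```bash
python3 -c "
from h import *
go(gd(0,.0215),.13,GY); print(gd(0,.0215))"
```

```text
t 4.35 shift [-212.9   -65.25   43.51] turn 0.579 open 0.5320753773472676 F [-0.17 -0.1  -1.93] grip 30.949073676019907 j [-0.12  0.43  1.85  0.    0.86 -0.52]
[ 0.55389143 -0.2208551 ]
```

Emit:
jog_arm --pt "-35 -11 0 0.1" --pt "-70 -22 0 0.2" --pt "-105 -33 0 0.3" --pt "-140 -44 10 0.4" --pt "-175 -55 20 0.5" --pt "-213 -65 30 0.579" --pt "-213 -65 38 0.579" --pt "-213 -65 38 0.579"

```text
time_s: 5.02
tcp_pos: [0.5523, -0.2221, 0.1308]
orientation: [0.769, 0.639, -0.001, -0.003]
force: [-0.5, -0.4, -2.0]
opening: 0.53
grip_force: 31.0
```

```bash
python3 - <<'E'
from h import *
go(gd(0,.0215),.135,GY)
p=env.read_camera("top"); c=p["color"][150:250,300:433,::-1]; cv2.imwrite("pics/f.png",cv2.resize(c,None,fx=4,fy=4,interpolation=cv2.INTER_CUBIC))
p=env.read_camera("side"); c=p["color"][170:290,200:333,::-1]; cv2.imwrite("pics/g.png",cv2.resize(c,None,fx=5,fy=5,interpolation=cv2.INTER_CUBIC)[:600])
f=cv2.imread("pics/f.png"); g=cv2.imread("pics/g.png")
H=np.zeros((600,800,3),np.uint8); a=cv2.resize(f,(320,240)); H[:240,:320]=a
g2=cv2.resize(g,(480,433)); H[:433,320:]=g2; cv2.imwrite("pics/h.png",g)
E
```

```text
t 5.0167 shift [ 1.5   1.29 -4.2 ] turn -0.003 open 0.5303236681797531 F [-0.47 -0.43 -2.  ] grip 30.96356587484479 j [-0.49  0.57  1.73  0.    0.85 -0.31]
```

View pics/h.png

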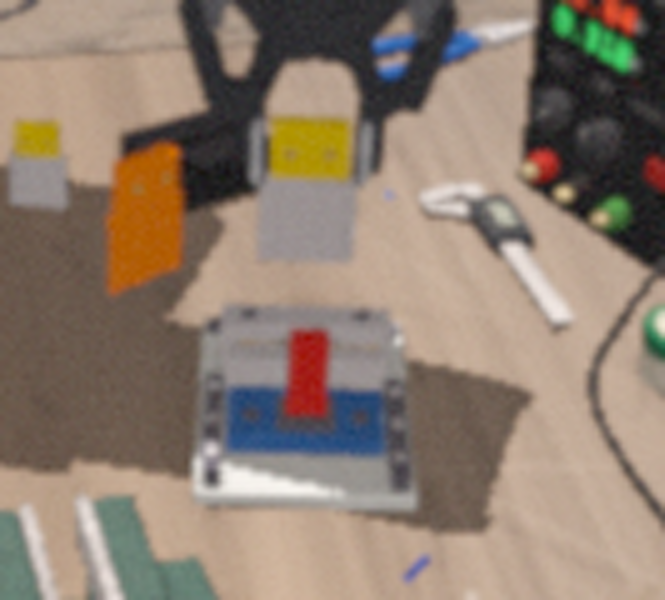

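The side view shows the feeler hanging upright between the pads over the guide. Its blade's lower edge runs from (258,258) to (353,263) in the crop.

```bash
python3 - <<'E'
from h import *
s=env.read_camera("side"); st=env.read_state()
pd=lambda X:((proj(s,X)-[195,175]+.5)*6-.5).round(1)
ph=lambda X:((proj(s,X)-[200,170]+.5)*5-.5).round(1)
print("in d.png: fixed top far/near",[pd([*gd(x,y),.04]).tolist() for y in(.045,.025) for x in(-.045,.045)])
print("base near top/bottom",[pd([*gd(x,-.075),z]).tolist() for z in(.01,0) for x in(-.055,.055)])
t=st["tcp_pos"]; print("tcp",t,togd(t))
c=lambda x,y,z:ph([*gd(*(togd(t)+[x,y])),t[2]-.0471+z]).tolist()
print("in h.png blade near bottom",c(-.025,-.0025,0),c(.025,-.0025,0),"grip near top",c(-.02,-.006,.083),c(.02,-.006,.083),"grip near bot",c(-.02,-.006,.051),c(.02,-.006,.051))
# grad per mm in y
print(c(0,0,0),c(0,.001,0),c(0,0,.001))
E
```

```text
in d.png: fixed top far/near [[296.4, 328.9], [497.7, 334.3], [295.5, 354.9], [500.0, 360.3]]
base near top/bottom [[264.6, 555.6], [532.6, 562.8], [264.3, 574.6], [531.0, 581.7]]
tcp [ 0.55348477 -0.21983477  0.13382575] [-0.00058462  0.02242987]
in h.png blade near bottom [260.4, 252.7] [357.5, 255.3] grip near top [275.1, 116.1] [356.1, 118.3] grip near bot [273.1, 171.6] [352.9, 173.8]
[308.8, 251.4] [308.8, 250.3] [308.9, 249.7]
```

```bash
python3 - <<'E'
from h import *
p=env.read_camera("top"); im=np.load("top0.npy").astype(np.float32)
ys=np.arange(.052,-.03,-.0015)
print("top z=.04 profile along guide y")
for y in ys:
    P=np.array([proj(p,[*gd(x,y),.04]) for x in np.linspace(-.03,.03,40)],np.float32)
    v=cv2.remap(im,P[:,0].reshape(1,-1),P[:,1].reshape(1,-1),cv2.INTER_LINEAR)[0].mean(0)
    print(round(y*1000,1),v.round().astype(int),end="; ")
print()
p=env.read_camera("side"); im=p["color"].astype(np.float32)
for y in ys:
    P=np.array([proj(p,[*gd(x,y),.04]) for x in list(np.linspace(-.038,-.012,20))+list(np.linspace(.012,.038,20))],np.float32)
    v=cv2.remap(im,P[:,0].reshape(1,-1),P[:,1].reshape(1,-1),cv2.INTER_LINEAR)[0].mean(0)
    print(round(y*1000,1),v.round().astype(int),end="; ")
t=env.read_state()["tcp_pos"]; print(t,togd(t))
E
```

```text
top z=.04 profile along guide y
52.0 [196 199 195]; 50.5 [167 170 166]; 49.0 [137 139 136]; 47.5 [133 133 132]; 46.0 [160 160 159]; 44.5 [188 188 187]; 43.0 [204 203 203]; 41.5 [208 208 207]; 40.0 [205 205 204]; 38.5 [201 200 200]; 37.0 [196 195 195]; 35.5 [194 194 194]; 34.0 [196 195 195]; 32.5 [199 199 198]; 31.0 [203 202 202]; 29.5 [206 206 205]; 28.0 [207 208 206]; 26.5 [209 210 207]; 25.0 [211 213 209]; 23.5 [208 211 206]; 22.0 [194 196 189]; 20.5 [165 164 152]; 19.0 [133 125 104]; 17.5 [126 110  75]; 16.0 [151 130  78]; 14.5 [179 155  96]; 13.0 [187 165 112]; 11.5 [185 169 136]; 10.0 [187 180 167]; 8.5 [196 194 191]; 7.0 [206 205 204]; 5.5 [208 208 207]; 4.0 [208 208 207]; 2.5 [207 207 206]; 1.0 [207 206 205]; -0.5 [205 205 205]; -2.0 [199 200 202]; -3.5 [182 186 195]; -5.0 [149 163 187]; -6.5 [107 137 179]; -8.0 [ 81 124 178]; -9.5 [ 72 120 179]; -11.0 [ 70 119 179]; -12.5 [ 70 118 177]; -14.0 [ 69 115 172]; -15.5 [ 72 111 163]; -17.0 [ 79 110 154]; -18.5 [ 86 112 149]; -20.0 [ 91 114 148]; -21.5 [ 91 110 143]; -23.0 [ 90 101 131]; -24.5 [ 90  91 117]; -26.0 [ 92  84 107]; -27
[... 510 characters left out ...]
143 143]; 16.0 [152 142 142]; 14.5 [151 142 141]; 13.0 [151 141 140]; 11.5 [150 139 137]; 10.0 [148 137 134]; 8.5 [147 134 130]; 7.0 [145 131 125]; 5.5 [143 130 123]; 4.0 [142 129 123]; 2.5 [140 129 125]; 1.0 [140 129 126]; -0.5 [139 130 128]; -2.0 [140 131 130]; -3.5 [141 132 131]; -5.0 [143 134 133]; -6.5 [145 136 135]; -8.0 [148 139 139]; -9.5 [151 142 141]; -11.0 [152 143 143]; -12.5 [153 144 144]; -14.0 [153 145 145]; -15.5 [154 145 145]; -17.0 [154 145 145]; -18.5 [154 145 145]; -20.0 [154 145 144]; -21.5 [153 145 144]; -23.0 [152 144 143]; -24.5 [150 142 142]; -26.0 [146 139 140]; -27.5 [140 134 137]; -29.0 [130 126 133]; [ 0.5539309  -0.21972886  0.13469665] [-0.00016503  0.02261479]
```

```bash
python3 - <<'E'
from h import *
p=env.read_camera("side"); im=p["color"].astype(np.float32); t=env.read_state()["tcp_pos"]; tg=togd(t)
def prof(F,vs):
    for v in vs:
        P=np.array([proj(p,F(x,v)) for x in np.linspace(-.015,.015,30)],np.float32)
        c=cv2.remap(im,P[:,0].reshape(1,-1),P[:,1].reshape(1,-1),cv2.INTER_LINEAR)[0].mean(0); print(round(v*1000,1),c.round().astype(int),end="; ")
    print()
print(t,tg)
prof(lambda x,v:[*gd(tg[0]+x,tg[1]-.0025),t[2]-.0471+v],np.arange(-.012,.008,.001))
prof(lambda x,v:[*gd(tg[0]+x,tg[1]-.006),t[2]-.0471+v],np.arange(.07,.095,.001))
prof(lambda x,v:[*gd(tg[0]+x,tg[1]-.006),t[2]-.0471+v],np.arange(.042,.06,.001))
E
```

```text
[ 0.55406027 -0.21981193  0.13491216] [-2.27675701e-05  2.25565021e-02]
-12.0 [184 159 140]; -11.0 [184 159 140]; -10.0 [184 160 140]; -9.0 [184 160 140]; -8.0 [184 159 140]; -7.0 [183 159 140]; -6.0 [183 159 140]; -5.0 [179 156 140]; -4.0 [175 154 140]; -3.0 [171 152 140]; -2.0 [166 150 140]; -1.0 [161 147 141]; 0.0 [157 145 142]; 1.0 [156 145 143]; 2.0 [155 145 144]; 3.0 [154 145 144]; 4.0 [153 145 145]; 5.0 [153 145 145]; 6.0 [153 145 145]; 7.0 [153 145 145]; 
70.0 [175 148  10]; 71.0 [175 148   8]; 72.0 [175 148   7]; 73.0 [175 148   6]; 74.0 [176 149   5]; 75.0 [176 149   5]; 76.0 [176 149   5]; 77.0 [176 149   4]; 78.0 [176 148   4]; 79.0 [175 148   4]; 80.0 [173 145   9]; 81.0 [170 143  16]; 82.0 [167 141  24]; 83.0 [168 142  43]; 84.0 [168 143  63]; 85.0 [170 146  83]; 86.0 [175 151 103]; 87.0 [180 157 123]; 88.0 [184 161 137]; 89.0 [185 162 141]; 90.0 [187 164 145]; 91.0 [187 165 147]; 92.0 [187 164 147]; 93.0 [186 164 147]; 94.0 [186 164 147]; 
42.0 [153 145 146]; 43.0 [153 145 146]; 44.0 [153 146 146]; 45.0 [154 146 145]; 46.0 [155 146 141]; 47.0 [157 146 138]; 48.0 [160 146 126]; 49.0 [164 146 109]; 50.0 [168 147  92]; 51.0 [171 147  74]; 52.0 [173 148  55]; 53.0 [175 148  36]; 54.0 [175 148  26]; 55.0 [175 148  18]; 56.0 [175 148  11]; 57.0 [175 148   9]; 58.0 [174 147   8]; 59.0 [173 147   8];
```

Emit:
jog_arm --pt "-2.4 0 0 0" --pt "-2.4 0 15 0" --pt "-2.4 0 30 0" --pt "-2.4 0 41 0" --pt "-2.4 0 41 0" --pt "-2.4 0 41 0" --pt "-2.4 0 41 0"

```text
time_s: 5.9
tcp_pos: [0.5538, -0.2233, 0.0941]
orientation: [0.768, 0.64, 0.0, 0.0]
force: [0.1, -0.0, -1.7]
opening: 0.532
grip_force: 31.1
```

```bash
python3 -c "
from h import *
go(gd(0,.0202),.0571,GY)"
```

```text
t 5.9 shift [ 1.09 -0.35 37.05] turn 0.0002 open 0.5323853829125822 F [ 0.09 -0.   -1.66] grip 31.093643149361014 j [-0.49  0.62  1.76  0.    0.77 -0.31]
```

Emit:
jog_arm --pt "0.8 0 2 0" --pt "0.8 0 4 0" --pt "0.8 0 6 0" --pt "0.8 0 8 0" --pt "0.8 0 10 0" --pt "0.8 0 12 0" --pt "0.8 0 14 0" --pt "0.8 0 14 0"

```text
time_s: 6.57
tcp_pos: [0.5534, -0.2224, 0.079]
orientation: [0.768, 0.64, -0.0, -0.0]
force: [0.1, 1.6, -2.7]
opening: 0.532
grip_force: 31.1
```

Emit:
jog_arm --pt "0.5 0 3 0" --pt "0.5 0 6 0" --pt "0.5 0 9 0" --pt "0.5 0 12 0" --pt "0.5 0 15 0" --pt "0.5 0 18 0" --pt "0.5 0 18 0"

```text
time_s: 7.15
tcp_pos: [0.5534, -0.2218, 0.0608]
orientation: [0.768, 0.64, -0.0, -0.0]
force: [-0.4, 0.1, -2.3]
opening: 0.53
grip_force: 31.1
```

```bash
python3 -c "
from h import *
go(gd(0,.0202),.0571,GY)"
```

```text
t 7.15 shift [-0.29  0.3   3.71] turn -0.0 open 0.529951441853767 F [-0.37  0.07 -2.31] grip 31.07105642091483 j [-0.49  0.66  1.78  0.    0.7  -0.31]
```

Now touch down gently, moving towards the fixed rail.

Emit:
jog_arm --pt "0 0 1 0" --pt "0 0 2 0" --pt "0 0 3 0" --pt "0 0 3.6 0" --pt "0 0 3.6 0"

```text
time_s: 7.57
tcp_pos: [0.5536, -0.2219, 0.0578]
orientation: [0.768, 0.64, 0.0, -0.0]
force: [-0.2, 0.7, -0.7]
opening: 0.533
grip_force: 31.1
```

Emit:
jog_arm --pt "0.5 0 0 0" --pt "1 0 0 0" --pt "1 0 0 0"

```text
time_s: 7.82
tcp_pos: [0.5539, -0.2208, 0.058]
orientation: [0.768, 0.64, 0.0, -0.0]
force: [1.3, 0.1, -1.4]
opening: 0.534
grip_force: 31.1
```

Emit:
jog_arm --pt "0.6 0 0.7 0" --pt "0.6 0 0.7 0" --pt "0.6 0 0.7 0"

```text
time_s: 8.07
tcp_pos: [0.5541, -0.2204, 0.0575]
orientation: [0.768, 0.64, 0.0, 0.0]
force: [-0.2, -0.1, 2.3]
opening: 0.528
grip_force: 32.5
```

Emit:
jog_arm --pt "0 0 0 0" --pt "0 0 0 0" --pt "0 0 0 0" --pt "0 0 0 0" --pt "0 0 0 0" --pt "0 0 0 0" --claw 0

```text
time_s: 8.57
tcp_pos: [0.5539, -0.2203, 0.0572]
orientation: [0.768, 0.64, 0.0, -0.0]
force: [-0.0, -0.0, 0.2]
opening: 0.999
grip_force: 0.0
```

Emit:
jog_arm --pt "0 0 -10 0" --pt "0 0 -25 0" --pt "0 0 -60 0" --pt "0 0 -80 0" --pt "0 0 -80 0" --pt "0 0 -80 0"

```text
time_s: 9.07
tcp_pos: [0.5543, -0.2205, 0.1388]
orientation: [0.768, 0.64, 0.001, 0.001]
force: [0.8, 0.9, -0.2]
opening: 1.003
grip_force: 0.0
```

```bash
python3 - <<'E'
from h import *
p=env.read_camera("side"); c=p["color"][170:290,200:333,::-1]; cv2.imwrite("pics/i.png",cv2.resize(c,None,fx=5,fy=5,interpolation=cv2.INTER_CUBIC)[:600])
print("post guide",togd([.5435,-.2726]),togd([.544,-.2725]))
hsv=cv2.cvtColor(p["color"],cv2.COLOR_RGB2HSV); m=cv2.inRange(hsv,(0,170,60),(6,255,255)); m[:230]=0; m[300:]=0; m[:,:230]=0; m[:,300:]=0
ys,xs=np.nonzero(m); print("red",xs.min(),xs.max(),ys.min(),ys.max(), "side post near top",[atz(p,(u,ys.min()),.075) for u in (xs.min(),xs.max())])
go(gd(togd([.5437,-.2726])[0],-.0295),.043,GY)
E
```

```text
post guide [-0.00085414 -0.03127108] [-0.0003805  -0.03108223]
red 257 264 237 252 side post near top [array([ 0.53165057, -0.27622947,  0.075     ]), array([ 0.54879268, -0.27858607,  0.075     ])]
t 9.1167 shift [-51.54  -0.51  94.57] turn -0.0 open 1.0009799024615333 F [ 0.09  0.4  -1.53] grip 0.0 j [-0.49  0.56  1.73  0.    0.86 -0.31]
```

View pics/i.png

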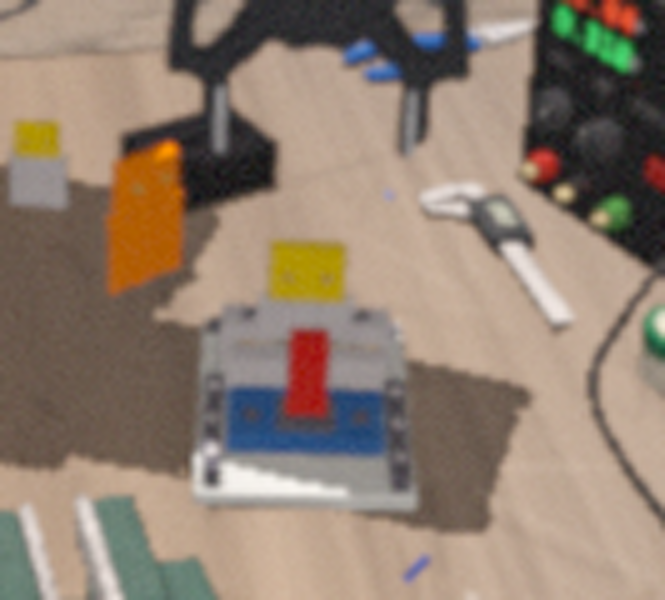

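The feeler stands upright in the gap: the yellow grip is at (307,270) and the red post in front at (308,372).

Emit:
jog_arm --pt "-26 0 0 0" --pt "-53 -0.5 0 0" --pt "-53 -0.5 30 0" --pt "-53 -0.5 60 0" --pt "-53 -0.5 85 0" --pt "-53 -0.5 94 0" --pt "-53 -0.5 94 0" --pt "-53 -0.5 94 0"

```text
time_s: 9.78
tcp_pos: [0.5438, -0.2723, 0.0431]
orientation: [0.768, 0.64, -0.0, -0.001]
force: [1.5, -0.3, -0.3]
opening: 1.001
grip_force: 0.0
```

Emit:
jog_arm --pt "0 0 0 0" --pt "0 0 0 0" --pt "0 0 0 0" --pt "0 0 0 0" --pt "0 0 0 0" --pt "0 0 0 0" --pt "0 0 0 0" --pt "0 0 0 0" --claw 1 --newtons 40

```text
time_s: 10.45
tcp_pos: [0.5449, -0.2727, 0.044]
orientation: [0.768, 0.64, 0.001, 0.001]
force: [4.9, 0.8, 2.2]
opening: 0.227
grip_force: 43.5
```

```bash
python3 -c "
from h import *
go(gd(0,-.031),.043,GY); print(togd(env.read_state()['tcp_pos']))"
```

```text
t 10.45 shift [ 0.14 -0.59  0.97] turn 0.0001 open 0.2266224580480965 F [4.94 0.77 2.16] grip 43.47720444202423 j [-0.57  0.7   1.76  0.    0.68 -0.39]
[ 0.00058399 -0.03114016]
```

Emit:
jog_arm --pt "0.4 0.4 0 0" --pt "0.8 0.4 0 0" --pt "1.2 0.4 0 0" --pt "1.6 0.4 0 0" --pt "2.0 0.4 0 0" --pt "2.4 0.4 0 0"

```text
time_s: 10.95
tcp_pos: [0.5452, -0.2715, 0.044]
orientation: [0.768, 0.64, -0.0, 0.001]
force: [0.0, -7.9, 5.3]
opening: 0.226
grip_force: 43.6
```

```bash
cat >> h.py <<'E'
def f():
    s=env.read_state(); u=np.array([-np.sin(GY),np.cos(GY)]); F=s["force"]
    print("t",round(s["time_s"],2),"gy",(togd(s["tcp_pos"])*1000).round(2),"Fy",round(float(u@F[:2]),2),"Fx",round(float(np.array([u[1],-u[0]])@F[:2]),2),"Fz",round(F[2],2),"T",np.round(s["ft_torque"],2))
E
python3 -c "
from h import *
f()"
```

```text
t 10.95 gy [  0.62 -29.92] Fy -7.74 Fx 1.46 Fz 5.34 T [-1.22  0.35  0.04]
```

Emit:
jog_arm --pt "0.3 0 0 0" --pt "0.6 0 0 0" --pt "0.9 0 0 0" --pt "0.9 0 0 0" --pt "0.9 0 0 0" --pt "0.9 0 0 0"

```text
time_s: 11.45
tcp_pos: [0.5454, -0.2706, 0.044]
orientation: [0.768, 0.64, 0.0, 0.001]
force: [0.1, -8.2, 4.9]
opening: 0.228
grip_force: 43.6
```

```bash
python3 -c "
from h import *
f()"
```

```text
t 11.45 gy [  0.6  -28.95] Fy -8.03 Fx 1.56 Fz 4.91 T [-1.07  0.32  0.08]
```

Emit:
jog_arm --pt "0.3 0 0 0" --pt "0.6 0 0 0" --pt "0.9 0 0 0" --pt "1.2 0 0 0" --pt "1.2 0 0 0" --pt "1.2 0 0 0"

```text
time_s: 11.95
tcp_pos: [0.5456, -0.2694, 0.044]
orientation: [0.768, 0.64, 0.0, 0.001]
force: [0.6, -7.7, 3.8]
opening: 0.226
grip_force: 43.6
```

```bash
python3 -c "
from h import *
f()"
```

```text
t 11.95 gy [  0.6  -27.79] Fy -7.46 Fx 2.0 Fz 3.82 T [-1.13  0.27  0.08]
```

Emit:
jog_arm --pt "0.3 0 0 0" --pt "0.6 0 0 0" --pt "0.8 0 0 0" --pt "0.8 0 0 0" --pt "0.8 0 0 0"

```text
time_s: 12.37
tcp_pos: [0.5457, -0.2687, 0.044]
orientation: [0.768, 0.64, 0.0, 0.001]
force: [0.5, -8.4, 4.6]
opening: 0.229
grip_force: 43.6
```

```bash
python3 -c "
from h import *
f()"
```

```text
t 12.37 gy [  0.63 -26.99] Fy -8.16 Fx 2.02 Fz 4.57 T [-1.13  0.32  0.  ]
```

Emit:
jog_arm --pt "0.3 0 0 0" --pt "0.6 0 0 0" --pt "0.6 0 0 0" --pt "0.6 0 0 0"

```text
time_s: 12.7
tcp_pos: [0.5458, -0.2681, 0.044]
orientation: [0.768, 0.64, 0.0, 0.001]
force: [0.4, -8.1, 4.1]
opening: 0.222
grip_force: 43.6
```

```bash
python3 -c "
from h import *
f()"
```

```text
t 12.7 gy [  0.63 -26.46] Fy -7.93 Fx 1.89 Fz 4.09 T [-1.25  0.34  0.08]
```

Emit:
jog_arm --pt "0.25 0 0 0" --pt "0.5 0 0 0" --pt "0.5 0 0 0" --pt "0.5 0 0 0"

```text
time_s: 13.03
tcp_pos: [0.5459, -0.2677, 0.044]
orientation: [0.768, 0.64, -0.0, 0.001]
force: [0.0, -8.0, 5.0]
opening: 0.228
grip_force: 43.6
```

Emit:
jog_arm --pt "0.25 0 0 0" --pt "0.5 0 0 0" --pt "0.5 0 0 0" --pt "0.5 0 0 0"

```text
time_s: 13.37
tcp_pos: [0.546, -0.2672, 0.044]
orientation: [0.768, 0.64, -0.0, 0.002]
force: [-0.4, -9.6, 5.4]
opening: 0.226
grip_force: 43.6
```

```bash
python3 -c "
from h import *
f()"
```

```text
t 13.37 gy [  0.63 -25.5 ] Fy -9.47 Fx 1.32 Fz 5.37 T [-1.26  0.38  0.01]
```

Emit:
jog_arm --pt "0.15 0 0 0" --pt "0.3 0 0 0" --pt "0.3 0 0 0" --pt "0.3 0 0 0"

```text
time_s: 13.7
tcp_pos: [0.5461, -0.2669, 0.044]
orientation: [0.768, 0.64, -0.0, 0.002]
force: [0.4, -9.2, 4.3]
opening: 0.223
grip_force: 43.6
```

```bash
python3 -c "
from h import *
f()"
```

```text
t 13.7 gy [  0.64 -25.21] Fy -8.94 Fx 2.06 Fz 4.27 T [-1.31  0.35  0.09]
```

Emit:
jog_arm --pt "0.15 0 0 0" --pt "0.3 0 0 0" --pt "0.3 0 0 0" --pt "0.3 0 0 0"

```text
time_s: 14.03
tcp_pos: [0.5461, -0.2666, 0.044]
orientation: [0.768, 0.64, -0.0, 0.002]
force: [-0.1, -8.3, 3.8]
opening: 0.225
grip_force: 43.6
```

```bash
python3 -c "
from h import *
f()"
```

```text
t 14.03 gy [  0.63 -24.93] Fy -8.17 Fx 1.39 Fz 3.84 T [-1.32  0.38  0.05]
```

Emit:
jog_arm --pt "0.2 0 0 0" --pt "0.4 0 0 0" --pt "0.4 0 0 0" --pt "0.4 0 0 0"

```text
time_s: 14.37
tcp_pos: [0.5461, -0.2665, 0.044]
orientation: [0.768, 0.64, -0.0, 0.002]
force: [-0.9, -10.2, 4.3]
opening: 0.225
grip_force: 43.5
```

```bash
python3 -c "
from h import *
f()"
```

```text
t 14.37 gy [  0.63 -24.81] Fy -10.21 Fx 0.94 Fz 4.31 T [-1.56  0.45  0.04]
```

Emit:
jog_arm --pt "0.2 0 0 0" --pt "0.4 0 0 0" --pt "0.4 0 0 0" --pt "0.4 0 0 0"

```text
time_s: 14.7
tcp_pos: [0.5462, -0.2664, 0.044]
orientation: [0.768, 0.64, -0.0, 0.002]
force: [-1.8, -12.5, 4.5]
opening: 0.224
grip_force: 43.5
```

```bash
python3 -c "
from h import *
f()"
```

```text
t 14.7 gy [  0.64 -24.66] Fy -12.66 Fx 0.51 Fz 4.48 T [-1.87  0.53  0.07]
```

Emit:
jog_arm --pt "-0.3 0 0 0" --pt "-0.6 0 0 0" --pt "-0.9 0 0 0" --pt "-1.2 0 0 0" --pt "-1.4 0 0 0" --pt "-1.4 0 0 0"

```text
time_s: 15.2
tcp_pos: [0.5461, -0.2664, 0.0439]
orientation: [0.768, 0.64, 0.0, 0.001]
force: [2.8, -3.9, 5.5]
opening: 0.222
grip_force: 43.7
```

```bash
python3 -c "
from h import *
f()"
```

```text
t 15.2 gy [  0.63 -24.73] Fy -3.32 Fx 3.42 Fz 5.45 T [-0.47 -0.07  0.06]
```

Emit:
jog_arm --pt "0 0 0 0" --pt "0 0 0 0" --pt "0 0 0 0" --pt "0 0 0 0" --pt "0 0 0 0" --pt "0 0 0 0" --pt "0 0 0 0" --claw 0

```text
time_s: 15.78
tcp_pos: [0.5454, -0.2656, 0.0431]
orientation: [0.768, 0.64, 0.0, -0.0]
force: [0.2, 0.1, 0.3]
opening: 1.001
grip_force: 0.0
```

```bash
python3 -c "
from h import *
f()"
```

```text
t 15.78 gy [ -0.21 -24.02] Fy 0.12 Fx 0.18 Fz 0.33 T [-0.    0.    0.03]
```

Emit:
jog_arm --pt "0 0 -15 0" --pt "0 0 -50 0" --pt "0 0 -85 0" --pt "0 0 -95 0" --pt "0 0 -95 0" --pt "0 0 -95 0"

```text
time_s: 16.28
tcp_pos: [0.5454, -0.2656, 0.1383]
orientation: [0.768, 0.64, 0.0, 0.0]
force: [-0.2, 0.7, -0.0]
opening: 0.997
grip_force: 0.0
```

```bash
python3 - <<'E'
from h import *
p=env.read_camera("side"); c=p["color"][170:290,200:333,::-1]; cv2.imwrite("pics/j.png",cv2.resize(c,None,fx=5,fy=5,interpolation=cv2.INTER_CUBIC)[:600])
go(gd(-.0003,.0227),.058,GY); f()
E
```

```text
t 16.3333 shift [46.59  0.39 79.35] turn -0.0 open 0.999430428456764 F [ 0.44 -0.55  0.51] grip 0.0 j [-0.56  0.57  1.7   0.    0.87 -0.38]
t 16.33 gy [ -0.61 -23.93] Fy -0.46 Fx 0.54 Fz 0.51 T [ 0.   -0.02 -0.02]
```

View pics/j.png

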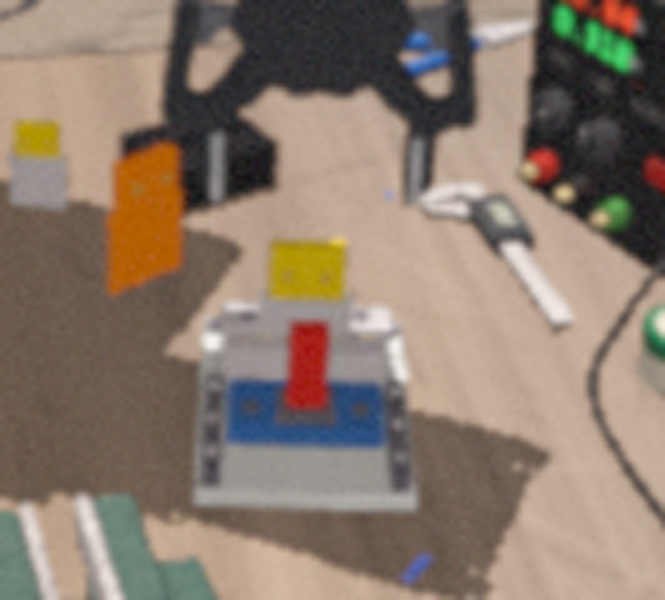

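The feeler stands upright and nipped, with its grip at (307,270). The sliding rail is closed against it.

Emit:
jog_arm --pt "23 0 0 0" --pt "46.5 0.4 0 0" --pt "46.5 0.4 0 0" --pt "46.5 0.4 30 0" --pt "46.5 0.4 60 0" --pt "46.5 0.4 79 0" --pt "46.5 0.4 79 0" --pt "46.5 0.4 79 0"

```text
time_s: 17.0
tcp_pos: [0.5536, -0.2199, 0.0577]
orientation: [0.768, 0.64, -0.001, -0.002]
force: [0.5, -0.7, 0.6]
opening: 1.002
grip_force: 0.0
```

Emit:
jog_arm --pt "0 0 0 0" --pt "0 0 0 0" --pt "0 0 0 0" --pt "0 0 0 0" --pt "0 0 0 0" --pt "0 0 0 0" --claw 1 --newtons 30

```text
time_s: 17.5
tcp_pos: [0.5544, -0.2202, 0.0604]
orientation: [0.768, 0.64, 0.0, 0.0]
force: [-2.7, -0.7, 6.3]
opening: 0.466
grip_force: 38.8
```

```bash
python3 -c "
from h import *
f();go(gd(-.0003,.0227),.058,GY)"
```

```text
t 17.5 gy [ 0.35 22.27] Fy -1.17 Fx -2.49 Fz 6.35 T [ 0.03  0.52 -0.04]
t 17.5 shift [ 0.43 -0.65  2.41] turn 0.0001 open 0.46643623435119413 F [-2.66 -0.7   6.35] grip 38.84826332330704 j [-0.49  0.66  1.78 -0.    0.7  -0.31]
```

Emit:
jog_arm --pt "0 0 0 0" --pt "0 0 0 0" --pt "0 0 0 0" --pt "0 0 0 0"

```text
time_s: 17.83
tcp_pos: [0.5544, -0.2202, 0.0604]
orientation: [0.768, 0.64, 0.0, 0.001]
force: [-2.9, 0.6, 6.8]
opening: 0.464
grip_force: 38.9
```

```bash
python3 - <<'E'
from h import *
f();go(gd(-.0003,.0227),.058,GY)
p=env.read_camera("side"); c=p["color"][190:270,220:310,::-1]; cv2.imwrite("pics/k.png",cv2.resize(c,None,fx=6,fy=6,interpolation=cv2.INTER_CUBIC))
E
```

```text
t 17.83 gy [ 0.36 22.24] Fy 0.1 Fx -2.99 Fz 6.76 T [ 0.1   0.56 -0.03]
t 17.8333 shift [ 0.46 -0.66  2.43] turn 0.0001 open 0.46401699488567766 F [-2.92  0.64  6.76] grip 38.85286532342434 j [-0.49  0.66  1.78 -0.    0.7  -0.31]
```

View pics/k.png

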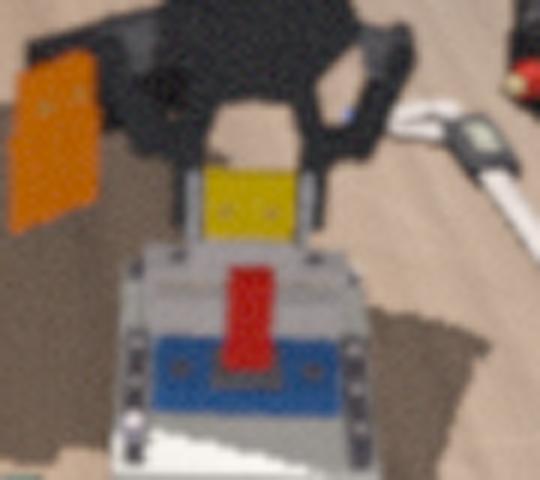

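The pads hold the yellow grip at (250,205) in the crop, and the feeler is upright.

Emit:
jog_arm --pt "0 0 -1.5 0" --pt "0 0 -3 0" --pt "0 0 -4.5 0" --pt "0 0 -6 0" --pt "0 0 -7.5 0" --pt "0 0 -9 0" --pt "0 0 -10.5 0" --pt "0 0 -12 0"

```text
time_s: 18.55
tcp_pos: [0.5542, -0.22, 0.0712]
orientation: [0.768, 0.64, -0.0, -0.0]
force: [-2.2, -2.8, -10.3]
opening: 0.46
grip_force: 39.2
```

```bash
python3 -c "
from h import *
f()"
```

```text
t 18.55 gy [ 0.12 22.34] Fy -3.11 Fx -1.63 Fz -10.28 T [-0.65  0.18  0.  ]
```

Emit:
jog_arm --pt "0 0 -1.5 0" --pt "0 0 -3 0" --pt "0 0 -4.5 0" --pt "0 0 -6 0" --pt "0 0 -7.5 0" --pt "0 0 -9 0" --pt "0 0 -10.5 0" --pt "0 0 -12 0"

```text
time_s: 19.22
tcp_pos: [0.5544, -0.22, 0.0834]
orientation: [0.768, 0.64, 0.0, 0.0]
force: [-1.1, -2.9, -9.0]
opening: 0.46
grip_force: 39.3
```

```bash
python3 -c "
from h import *
f()"
```

```text
t 19.22 gy [ 0.31 22.44] Fy -3.07 Fx -0.55 Fz -9.04 T [-0.58  0.11 -0.03]
```

Emit:
jog_arm --pt "0 0 -2 0" --pt "0 0 -4 0" --pt "0 0 -6 0" --pt "0 0 -8 0" --pt "0 0 -11 0" --pt "0 0 -14 0" --pt "0 0 -18 0" --pt "0 0 -22 0"

```text
time_s: 19.88
tcp_pos: [0.5544, -0.2199, 0.1058]
orientation: [0.768, 0.64, 0.0, 0.0]
force: [0.8, 0.8, -1.0]
opening: 0.462
grip_force: 40.5
```

Emit:
jog_arm --pt "0 0 -20 0" --pt "0 0 -40 0" --pt "0 0 -60 0" --pt "0 0 -70 0" --pt "0 0 -70 0" --pt "0 0 -70 0"

```text
time_s: 20.38
tcp_pos: [0.5542, -0.2199, 0.1751]
orientation: [0.768, 0.64, 0.0, 0.0]
force: [-0.3, -0.5, -2.3]
opening: 0.467
grip_force: 40.5
```

```bash
python3 -c "
from h import *
f();go(SC,.173,SY)"
```

```text
t 20.38 gy [ 0.15 22.45] Fy -0.55 Fx -0.23 Fz -2.28 T [ 0.01 -0.03  0.02]
t 20.3833 shift [213.51 -61.68   2.1 ] turn -0.58 open 0.4668871578152103 F [-0.33 -0.5  -2.28] grip 40.548146814107895 j [-0.49  0.51  1.69  0.    0.94 -0.31]
```

Emit:
jog_arm --pt "35 -10 0 -0.1" --pt "70 -20 0 -0.2" --pt "105 -30 0 -0.3" --pt "140 -40 0 -0.4" --pt "175 -50 0 -0.5" --pt "213.5 -62 0 -0.58" --pt "213.5 -62 0 -0.58" --pt "213.5 -62 0 -0.58"

```text
time_s: 21.05
tcp_pos: [0.5312, 0.0031, 0.1741]
orientation: [0.552, 0.834, -0.0, -0.001]
force: [-0.0, -0.5, -1.5]
opening: 0.461
grip_force: 40.6
```

```bash
cat > chk.py <<'E'
from h import *
p=env.read_camera("side"); im=p["color"].astype(np.float32); t=env.read_state()["tcp_pos"]; c,s=np.cos(SY),np.sin(SY)
go(np.array([.5318,.0009]),.09,SY)
hsv=cv2.cvtColor(p["color"],cv2.COLOR_RGB2HSV); m=cv2.inRange(hsv,(22,120,60),(35,255,255)); l=cv2.connectedComponentsWithStats(m)
for q,ce in zip(l[2],l[3]):
    if q[4]>30: print(q,ce)
pr=lambda x,y,z:proj(p,[t[0]+c*x-s*y,t[1]+s*x+c*y,t[2]-.0504+z])
print("pred grip face centre",pr(0,-.006,.067),"top",pr(0,-.006,.083),"blade bottom near",pr(-.025,-.0025,0),pr(.025,-.0025,0))
cr=p["color"][150:230,190:290,::-1]; cv2.imwrite("pics/l.png",cv2.resize(cr,None,fx=6,fy=6,interpolation=cv2.INTER_CUBIC))
E
python3 chk.py
```

```text
t 21.1 shift [-9.900e-01 -4.000e-02  8.423e+01] turn 0.0012 open 0.4627171298598647 F [-1.09 -0.07 -0.63] grip 40.598732605576515 j [-0.12  0.43  1.85 -0.    0.86 -0.52]
[     0      0    512    384 196258] [255.46957067 191.35481866]
[237 143  10  13 108] [241.44444444 148.81481481]
[203 194   9   7  62] [206.93548387 197.0483871 ]
[316 361  31  23 112] [333.09821429 373.33035714]
[271 369  10  15  58] [274.06896552 377.53448276]
pred grip face centre [241.50363359 149.59961125] top [241.59251986 144.48916697] blade bottom near [233.32655476 171.7151034 ] [247.58983075 168.01202233]
```

View pics/l.png

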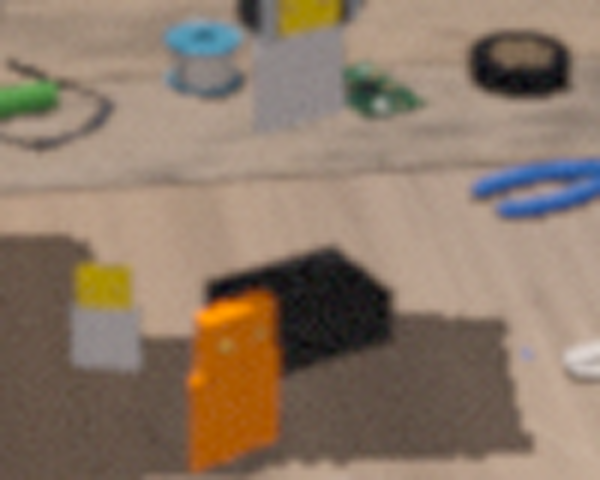

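The side view shows the feeler hanging upright above the stand, matching the predicted pixels to about 1 px.

Emit:
jog_arm --pt "-0.6 0 30 0" --pt "-0.6 0 60 0" --pt "-0.6 0 82 0" --pt "-0.6 0 82 0" --pt "-0.6 0 82 0" --pt "-0.6 0 82 0"

```text
time_s: 21.6
tcp_pos: [0.5328, -0.0002, 0.094]
orientation: [0.554, 0.833, 0.0, 0.0]
force: [-0.2, 0.1, -1.2]
opening: 0.464
grip_force: 40.4
```

```bash
python3 -c "
from h import *
go(np.array([.5318,.0009]),.0564,SY)"
```

```text
t 21.6 shift [ 1.36 -0.52 37.55] turn -0.0014 open 0.4642600351701489 F [-0.15  0.09 -1.23] grip 40.432432517409325 j [-0.12  0.55  1.92  0.    0.67 -0.52]
```

Emit:
jog_arm --pt "1.3 -0.5 0 0" --pt "1.3 -0.5 3 0" --pt "1.3 -0.5 6 0" --pt "1.3 -0.5 9 0" --pt "1.3 -0.5 12 0" --pt "1.3 -0.5 15 0" --pt "1.3 -0.5 18 0" --pt "1.3 -0.5 18 0"

```text
time_s: 22.27
tcp_pos: [0.531, 0.0017, 0.0745]
orientation: [0.553, 0.833, -0.0, -0.0]
force: [0.3, -0.2, -1.5]
opening: 0.461
grip_force: 40.5
```

```bash
python3 -c "
from h import *
go(np.array([.5318,.0009]),.0564,SY)"
```

```text
t 22.2667 shift [-1.06  0.46 18.15] turn 0.0 open 0.4610814623670993 F [ 0.27 -0.23 -1.54] grip 40.46207182109356 j [-0.12  0.58  1.94  0.    0.63 -0.52]
```

Emit:
jog_arm --pt "-0.5 0.3 3 0" --pt "-0.5 0.3 6 0" --pt "-0.5 0.3 9 0" --pt "-0.5 0.3 12 0" --pt "-0.5 0.3 15 0" --pt "-0.5 0.3 17 0" --pt "-0.5 0.3 17 0"

```text
time_s: 22.85
tcp_pos: [0.5315, 0.0013, 0.0577]
orientation: [0.553, 0.833, -0.0, -0.0]
force: [-0.7, 0.2, -0.4]
opening: 0.468
grip_force: 40.5
```

Emit:
jog_arm --pt "0 0 0.7 0" --pt "0 0 1.4 0" --pt "0 0 1.4 0"

```text
time_s: 23.1
tcp_pos: [0.5317, 0.0013, 0.0568]
orientation: [0.553, 0.833, 0.0, -0.0]
force: [-0.6, -0.3, -1.6]
opening: 0.467
grip_force: 40.5
```

Emit:
jog_arm --pt "0 0 0 0" --pt "0 0 0 0" --pt "0 0 0 0" --pt "0 0 0 0" --pt "0 0 0 0" --pt "0 0 0 0" --claw 0

```text
time_s: 23.6
tcp_pos: [0.5317, 0.0013, 0.0568]
orientation: [0.553, 0.833, 0.0, 0.0]
force: [1.0, -0.2, 0.9]
opening: 1.001
grip_force: 0.0
```

Emit:
jog_arm --pt "0 0 -15 0" --pt "0 0 -45 0" --pt "0 0 -80 0" --pt "0 0 -110 0" --pt "0 0 -110 0" --pt "0 0 -110 0" --pt "0 0 -110 0"

```text
time_s: 24.18
tcp_pos: [0.5314, 0.0013, 0.1664]
orientation: [0.553, 0.833, -0.0, -0.0]
force: [0.2, 0.0, -0.2]
opening: 1.001
grip_force: 0.0
```

```bash
python3 - <<'E'
from h import *
p=env.read_camera("side"); hsv=cv2.cvtColor(p["color"],cv2.COLOR_RGB2HSV); m=cv2.inRange(hsv,(22,120,60),(35,255,255)); l=cv2.connectedComponentsWithStats(m)
for q,ce in zip(l[2],l[3]):
    if q[4]>30: print(q,ce)
f()
x0=np.array([.5318,.0009])
c,s=np.cos(SY),np.sin(SY)
print("pred",proj(p,[x0[0]+s*.006,x0[1]-c*.006,.073]))
cr=p["color"][165:275,190:290,::-1]; cv2.imwrite("pics/m.png",cv2.resize(cr,None,fx=5,fy=5,interpolation=cv2.INTER_CUBIC))
E
```

```text
[     0      0    512    384 196249] [255.47100877 191.33827943]
[234 179  12  13 119] [239.47058824 184.96638655]
[202 194  10   7  62] [206.82258065 197.09677419]
[316 362  31  22 120] [332.56666667 373.94166667]
[271 369   9  15  52] [274.05769231 377.30769231]
t 24.23 gy [-62.55 235.92] Fy 0.66 Fx 0.93 Fz -1.34 T [0.04 0.03 0.05]
pred [240.99884984 185.42585763]
```

View pics/m.png

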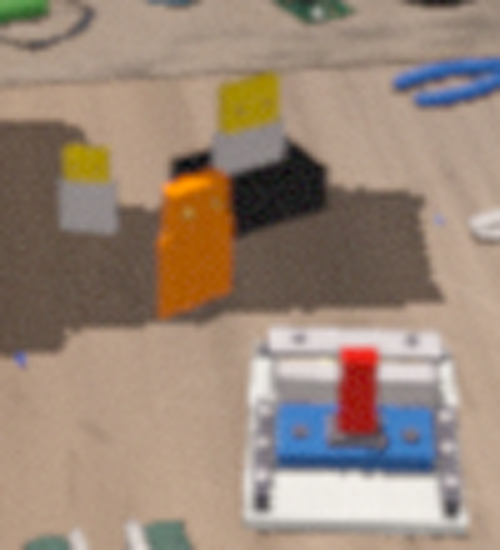

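The feeler is upright in its stand (grip at (250,100) in the crop), the rail is closed, and the gripper is clear.

```bash
python3 -c "
from h import *
print(env.hand_in())"
```

```text
the job is handed in; nothing more can be done
None
```

I set the rail with a nip of roughly 4 to 5 N, judged from the wrist force. I drew the feeler up against a light drag, put it back upright in its stand with the rail left closed, and handed the job in. The hand-in gave no verdict.

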